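# Square a trophy plinth in the jig and throw the toggle clamp

## Robot

A 6-joint arm with a two-finger parallel gripper is mounted at the origin on the work surface. World frame = base frame: x ahead of the robot, y to its left, z up, the work surface at z = 0. Lengths are in m, angles in rad, forces in N, time in s.
With the tool pointing down it reaches from about 0.2 to 0.875 m from the base axis. Payload 3.4 kg.
Tool frame: the origin (TCP) lies between the finger pads; the fingertips stand 25 mm ahead of it and the grasp point (between the pads) lies 6 mm ahead of it (r.nose_length is the z of the fingertips in the tool frame, in m); z points along the fingers, y is the line along which they close (so a half turn about z gives the same grasp; the last joint's range is limited). The gripper opens to 94 mm and grips with 3 to 60 N. Pads are 16 mm wide; open, the fingers measure 119 mm over their backs; the gripper's body (75 mm by 177 mm) begins 78 mm behind the grasp point.
Start: joints at [1.229, 0.276, 1.505, -0, 1.361, -0.121], TCP at [0.126, 0.561, 0.23] pointing down, gripper open.
Joint ranges: [-2.89, 2.89], [-0.75, 2.08], [0.22, 2.7], [-1.18, 4.32], [0.11, 2.71], [-2.7, 2.7]. Speed limits (rad/s): [2.57, 2.57, 3.14, 3.14, 3.14, 3.14].

## Interface

Orientations are given as a unit quaternion [w, x, y, z].
In Python, from plant import r, gripper_to, inverse_kinematics, vision, models, telemetry gives the robot as it stands. Calls block until the motion is done:
- r.move_to(position, orientation): joint-space move of the TCP to a pose.
- r.move_l(position, rot=None, vel=0.15, guard=None): straight line of the TCP; rot=None keeps the orientation; vel is the mean speed in m/s. With guard (N) it stops when the force on the tool has changed by that much, and returns True; else False.
- r.movej(angles): joint-space move.
- gripper_to(opening, f_grip=None): finger opening in m; f_grip is the grip in N (None keeps the last); returns when the fingers have stopped.
- r.hold(seconds).
- inverse_kinematics(position, orientation): joint angles nearest the present ones, or None.
- vision.snapshot(name): name is "side" or "top"; returns the picture (400x640x3 uint8, red, green, blue); there is no depth.
- vision.get_calibration(name): a dict with "fx", "fy", "cx", "cy" (pixels), "position" and "orientation" of the camera in the world. Camera axes: x right, y down, z forward; pixel columns grow to the right and rows downward; lengths in m; the calibration is good to about 2 mm. A picture is of the moment at which its call begins. get_calibration takes no time and is no camera call.
A pose or a line that the arm cannot do raises r.PlanningError and nothing moves.
- r.sign_off(): hands the job in; it is judged then, once.
Trained networks look in the newest picture that a camera, given by its name, has taken for a name from the list of things; names that differ only in an ending like _2 or _b are one class to them, and where a whole thing is asked for, a point or a joint stands for the part that bears it (a point fixed in the world has none). Each returns a list of dicts, best first, with "score" (0 to 1); they miss things now and then, are a little off and sometimes report something else, mostly with a low value. They report only what shows in the picture. A call takes as long as a camera call. They do not tell look-alikes from the thing itself.
- models.boxes_of(thing, camera): "at" ([x, y, z] in m, in world coordinates, good to about 4 mm: the middle of the surface that is visible of it).
- models.regions_of(thing, camera): "pixels" (400x640 bool, what is visible of it).
- models.mark_of(thing, camera): "at" ([x, y, z] in m, in world coordinates, good to about 4 mm: a listed point, or the origin of a listed thing).
Readings, each from a call of its own:
- telemetry.current_t(): time.
- telemetry.current_joints(): joint angles.
- telemetry.current_dq(): joint speeds.
- telemetry.current_joint_efforts(): joint torques, N m.
- telemetry.current_ee_pos(): TCP position.
- telemetry.current_tool_rot(): TCP orientation.
- telemetry.current_wrist_force(): force on the tool from outside, world axes, zero at the start.
- telemetry.current_torque(): the same for the moment, N m.
- telemetry.current_opening(): finger opening in m.
- telemetry.current_finger_force(): force on a finger pad.
Only numpy, scipy, OpenCV 4.12 (cv2) and the standard library are available. Lean on these libraries where they do the work, as an engineer would, in place of code of your own. Each camera call takes 0.05 s, during which the arm holds its last target. There are 200 camera calls.

## Task

A black trophy plinth lies loose and askew on the plywood assembly jig. Without picking anything up, push the plinth with your fingertips until it sits flush against both metal fences, then push the toggle clamp's handle over past centre until it snaps down and the rubber foot holds the plinth. Keep the plinth flat on the board, leave everything else on the table where it is, and take your hand away at the end.

Things in the scene. Friction and masses are not known exactly. Their poses are not given: they have to be found in the camera images.
- jig: Fixed assembly jig: plywood board 18 mm thick on the table. Origin on the table under the inner corner of its two aluminium fences, x away from the robot, y left, z up. Board spans x -205 to 55, y -195 to 205 mm. Fences are 18 mm thick, top 43 mm above the table: back fence, face in plane x = 0, from y = -128 to -8 mm; side fence, face in plane y = 0, from x = -113 to -8 mm.
- seat (a point): Where the centre of the plinth's underside belongs when it is flush with both fences: jig x = -45, y = -45 mm, on the board's top, 18 mm above the table. The seated plinth's sides are parallel to the fences. The plinth starts 25 to 55 mm short of it along both jig x and jig y.
- plinth: Loose black plinth on the board: lower tier 90 x 90 x 27 mm, upper tier 76 x 76 x 13 mm, 40 mm high in all, 0.3 to 0.55 kg, blank brass plate on its -x side. Too wide for most grippers. Origin at the centre of its underside, x and y square to its sides, z up. Starts turned up to 0.2 rad from the fences. Slides on the board under a push of 2 to 5 N.
- handle_pivot (a point): Fixed pivot of the toggle clamp's handle: jig x = -45, y = 85 mm, 72 mm above the table. The clamp is bolted on a wooden block behind the side fence and works in the vertical plane jig x = -45 mm: its handle swings from upright over to jig +y and down, its bar from upright down over the side fence to jig -y.
- clamp_handle (a joint): Handle angle, rad. 0 = open: handle and bar upright, handle leaning 11 degrees from vertical to jig +y. Grows as its top is pushed to jig +y and down. Let go before dead centre (about 1.19) it springs back open; past it, it snaps to its stop at 1.30: handle flat to jig +y, its end 4 degrees up. Takes 1 to 6 N at the grip.
- handle_grip (a point): Centre point inside the handle's black rubber grip, 95 mm from the pivot, 20 mm from the handle's end. The grip is 70 mm long, 17 mm wide along jig x and 14 mm thick. Moves on a circle about the pivot: open at about jig y = 104, shut at y = 180 mm; 165 mm above the table open, 79 mm shut.
- clamp_bar: Hold-down bar: twin steel strips 88 mm long with an upright spindle and an 18 mm rubber foot at the end. Origin at its pivot, jig x = -45, y = 47 mm, 68 mm above the table. Open it stands upright, top 155 mm above the table, within jig y = 15 to 75 mm; shut it lies level over the side fence.
- foot_pad (a point): Centre of the underside of the clamp's rubber foot. Shut, it presses on the seated plinth's top at jig x = -45, y = -25 mm, 58 mm above the table, with about 10 N.
- spare_plinth: Bystander: a second plinth just like the first, standing on the table beyond the jig. Origin at the centre of its underside.
- gold_cup: Bystander: gold trophy cup, 105 mm high, 71 mm across its mouth (100 mm over its ears), upright on the table to the right (-y) of the jig. Origin at the centre of its underside.
- stem: Bystander: small turned gold stem, 70 mm high, 34 mm across, upright on the jig board near its near left (-x, +y) corner. Origin at the centre of its underside.
- nut_driver: Bystander: nut driver 160 mm long, 20 mm thick, lying along the near left edge of the jig board. Origin below the middle of it.
- nut_tray: Bystander: grey open tray 100 x 130 x 35 mm with nuts, on the table beyond the jig. Origin at the centre of its underside.
- pliers: Bystander: pliers about 155 mm long, 14 mm thick, lying on the table right of the jig. Origin below the joint.
- marker: Bystander: black and grey marker pen 136 mm long, 17 mm thick, lying on the table to the left (+y) of the jig. Origin below the middle of it.
- polish_jar: Bystander: white polish jar 60 mm across, 80 mm high, upright on the table to the far right of the jig. Origin at the centre of its underside.
Not all that is in view belongs to the job. What is shaped like the plinth but green or turquoise is not meant.

How it is judged:
By the outcome, as a careful person would: the job done as asked, in the order asked, and still so for the second after the job is handed in, with the robot touching nothing.
It also fails if it takes over 64 s, if anything falls off the work surface, if the arm or the gripper's body presses on something with over 40 N, if the wrist force passes 120 N, or if a joint passes its speed limit or range.

## Working session

There is one attempt and no reset: what is moved stays moved. The work goes in short steps, each a Python script; the robot and the scene stay as the last script left them, time stands still between calls to the robot, and variables do not carry over. Pictures are saved under pics/ and viewed, at most 10 in all, crops included, and the job is handed in when it is done.

```bash
mkdir -p pics; cat > /tmp/a.py <<'E'
from plant import r, vision, models, telemetry
import cv2, numpy as np
for c in ("top","side"):
    im=vision.snapshot(c); cv2.imwrite(f"pics/{c}0.png",im[:,:,::-1])
    k=vision.get_calibration(c); print(c,{a:np.round(b,4) for a,b in k.items()})
    for t in ("jig","plinth","seat","handle_pivot","handle_grip","clamp_bar","stem","nut_driver","gold_cup","marker","spare_plinth"):
        print(t,[(np.round(d["at"],3).tolist(),round(d["score"],2)) for d in models.mark_of(t,c)[:3]])
print(telemetry.current_t())
E
python3 /tmp/a.py
```

```text
top {'fx': np.float64(395.9303), 'fy': np.float64(395.9303), 'cx': np.float64(316.1343), 'cy': np.float64(195.2349), 'position': array([ 0.406 , -0.0609,  1.2945]), 'orientation': array([-0.0453,  0.7158, -0.6956,  0.0418])}
jig [([0.618, -0.012, -0.003], 0.79)]
plinth [([0.536, -0.098, 0.02], 0.79), ([0.501, -0.438, -0.0], 0.61), ([0.3, -0.175, 0.0], 0.59)]
seat []
handle_pivot [([0.567, 0.072, 0.074], 0.56)]
handle_grip [([0.559, 0.091, 0.163], 0.54)]
clamp_bar [([0.567, 0.033, 0.072], 0.61), ([0.536, -0.098, 0.019], 0.22)]
stem [([0.468, 0.158, 0.02], 0.51)]
nut_driver [([0.426, 0.091, 0.019], 0.52)]
gold_cup []
marker [([0.564, 0.255, 0.001], 0.64)]
spare_plinth [([0.745, -0.04, 0.0], 0.76), ([0.703, -0.273, -0.001], 0.65)]
side {'fx': np.float64(426.9374), 'fy': np.float64(426.9374), 'cx': np.float64(320.6065), 'cy': np.float64(192.1356), 'position': array([0.2315, 0.6809, 0.6975]), 'orientation': array([ 0.0881, -0.1865,  0.8723, -0.4434])}
jig [([0.619, -0.012, -0.004], 0.81)]
plinth [([0.534, -0.1, 0.019], 0.75), ([0.3, -0.173, 0.001], 0.64), ([0.511, -0.437, -0.002], 0.61)]
seat [([0.58, -0.06, 0.018], 0.64)]
handle_pivot [([0.562, 0.072, 0.067], 0.77)]
handle_grip [([0.561, 0.088, 0.165], 0.66)]
clamp_bar [([0.57, 0.029, 0.068], 0.8), ([0.592, -0.286, -0.0], 0.61)]
stem [([0.468, 0.154, 0.015], 0.58)]
nut_driver [([0.427, 0.087, 0.02], 0.93), ([0.44, -0.303, 0.004], 0.47)]
gold_cup [([0.594, -0.288, 0.002], 0.78)]
marker [([0.564, 0.26, 0.002], 0.56)]
spare_plinth [([0.745, -0.042, -0.002], 0.7), ([0.441, -0.301, 0.002], 0.5)]
1.2
```

View images.

```bash
python3 -c "
import cv2
a=cv2.imread('pics/top0.png')[60:260,200:460];cv2.imwrite('pics/t1.png',cv2.resize(a,(780,600),interpolation=cv2.INTER_CUBIC))"
```

```text
(no output)
```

View pics/t1.png

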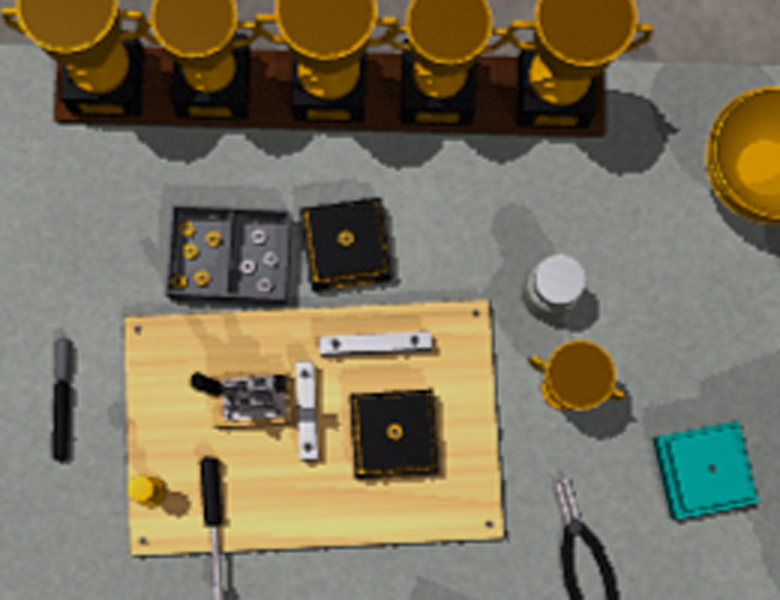

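View pics/side0.png

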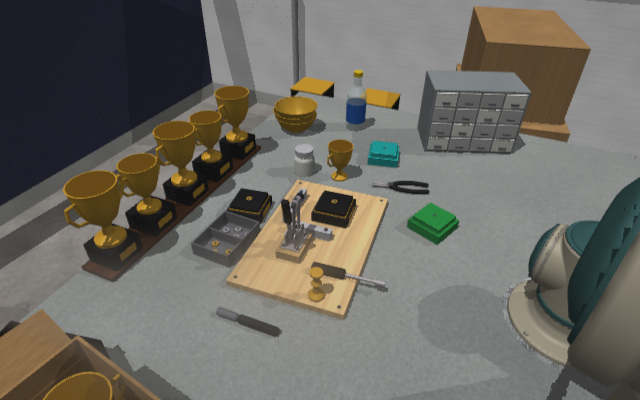

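```bash
cat > h.py <<'E'
from plant import r, gripper_to, inverse_kinematics, vision, models, telemetry
import cv2, numpy as np
from scipy.spatial.transform import Rotation as R
def q2R(q): return R.from_quat([q[1],q[2],q[3],q[0]])
def unproj(px,cam,z):
    k=vision.get_calibration(cam); px=np.atleast_2d(px)
    d=np.c_[(px[:,0]-k["cx"])/k["fx"],(px[:,1]-k["cy"])/k["fy"],np.ones(len(px))]
    d=q2R(k["orientation"]).apply(d); p=np.array(k["position"])
    return p+d*((z-p[2])/d[:,2])[:,None]
def mask_quad(m):
    c=max(cv2.findContours(m.astype(np.uint8),0,2)[0],key=cv2.contourArea)
    return c[:,0,:].astype(float)
def plinth_pose(near):
    "centre and yaw of the plinth nearest to a given world xy, top camera"
    vision.snapshot("top")
    best=None
    for d in models.regions_of("plinth","top"):
        w=unproj(mask_quad(d["pixels"]),"top",0.045)[:,:2]
        (c,s,a)=cv2.minAreaRect((w*1000).astype(np.float32))
        e=np.hypot(*(np.array(c)/1000-near))
        if best is None or e<best[0]: best=(e,np.array(c)/1000,s,(a+45)%90-45)
    return best
E
cat > /tmp/b.py <<'E'
from h import *
im=cv2.imread('pics/top0.png'); g=cv2.cvtColor(im,cv2.COLOR_BGR2GRAY)
px=np.array([[125,318],[490,300],[505,538],[132,555]],np.float32)/3+[200,60]-.33
px=px.astype(np.float32).reshape(-1,1,2)
px=cv2.cornerSubPix(g,px,(4,4),(-1,-1),(3,50,.01)).reshape(-1,2)
W=unproj(px,"top",.018)[:,:2]
J=np.array([[55,205],[55,-195],[-205,-195],[-205,205]])/1000
Jc=J-J.mean(0);Wc=W-W.mean(0)
yaw=np.arctan2((Jc[:,0]*Wc[:,1]-Jc[:,1]*Wc[:,0]).sum(),(Jc*Wc).sum())
Rm=R.from_euler('z',yaw).as_matrix()[:2,:2]
o=W.mean(0)-Rm@J.mean(0)
print("corners",px.round(1).tolist(),"yaw",yaw,"origin",o)
print("resid mm",((W-(J@Rm.T+o))*1e3).round(1).tolist())
for n,p in dict(pivot=[-.045,.085],seat=[-.045,-.045],bar=[-.045,.047]).items(): print(n,Rm@p+o)
e=plinth_pose(np.array([.535,-.098])); print(e)
print("plinth in jig",Rm.T@(np.array([.535,-.099])-o), "dyaw",e[3]-np.degrees(yaw))
E
PYTHONPATH=. python3 /tmp/b.py
```

```text
Traceback (most recent call last):
  File "h.py", line 1, in <module>
    from plant import r, gripper_to, inverse_kinematics, vision, models, telemetry
ModuleNotFoundError: No module named 'plant'
```

```bash
PYTHONPATH=.:$PYTHONPATH python3 /tmp/b.py
```

```text
corners [[243.60000610351562, 166.60000610351562], [361.8999938964844, 162.39999389648438], [367.3999938964844, 238.1999969482422], [245.8000030517578, 244.1999969482422]] yaw 0.07443714031563001 origin [ 0.61495343 -0.01518383]
resid mm [[-2.5, -4.9], [-7.3, 6.2], [5.2, 4.4], [4.6, -5.7]]
pivot [0.56375673 0.06623421]
seat [ 0.57342462 -0.06340579]
bar [0.56658273 0.02833944]
(np.float64(0.0042456330992483825), array([ 0.53264325, -0.10153145]), (91.73320007324219, 89.65321350097656), 5.434738636016846)
plinth in jig [-0.0859653  -0.07763806] dyaw 1.1698046569081377
```

```bash
cat > /tmp/b.py <<'E'
from h import *
import scipy.optimize as so
im=cv2.imread('pics/top0.png'); hsv=cv2.cvtColor(im,cv2.COLOR_BGR2HSV)
m=((hsv[...,0]>10)&(hsv[...,0]<26)&(hsv[...,1]>60)&(hsv[...,2]>110)).astype(np.uint8)
m[:159]=0;m[:,:235]=0;m[:,375:]=0;m[250:]=0
c=max(cv2.findContours(m,0,cv2.CHAIN_APPROX_NONE)[0],key=cv2.contourArea)
px=cv2.convexHull(c)[:,0,:].astype(float)
# all contour points; signed distance to the board rectangle, robust
P=unproj(c[:,0,:].astype(float),"top",.018)[:,:2]
def res(v):
    q=(P-v[:2])@R.from_euler('z',v[2]).as_matrix()[:2,:2]
    d=np.abs(q-[-.075,.005])-[.13,.2]
    return d.max(1)
s=so.least_squares(lambda v:res(v)+.0015,[.617,-.013,.065],loss='soft_l1',f_scale=.001)
v=s.x;print("jig",v,"median resid mm",np.median(np.abs(res(v)))*1e3)
Rm=R.from_euler('z',v[2]).as_matrix()[:2,:2]
for n,p in dict(pivot=[-.045,.085],seat=[-.045,-.045],bar=[-.045,.047]).items(): print(n,Rm@p+v[:2])
# fence faces check: project predicted lines
k=vision.get_calibration("top")
def proj(p): 
    q=q2R(k["orientation"]).inv().apply(np.atleast_2d(p)-k["position"]); return q[:,:2]/q[:,2:]*[k["fx"],k["fy"]]+[k["cx"],k["cy"]]
big=cv2.resize(im[150:255,235:375],None,fx=5.6,fy=5.6,interpolation=cv2.INTER_CUBIC)
def draw(pts,z,col):
    w=np.c_[np.array(pts)@Rm.T+v[:2],np.full(len(pts),z)]
    u=((proj(w)-[235,150]+.5)*5.6).astype(np.int32); cv2.polylines(big,[u],True,col,1)
draw([[.055,.205],[.055,-.195],[-.205,-.195],[-.205,.205]],.018,(0,0,255))
draw([[0,-.128],[0,-.008],[.018,-.008],[.018,-.128]],.043,(255,0,0))
draw([[-.113,0],[-.008,0],[-.008,.018],[-.113,.018]],.043,(255,0,0))
h=.045;a=np.radians(5.43)-v[2];Ra=R.from_euler('z',a).as_matrix()[:2,:2];pc=Rm.T@(np.array([.534,-.0995])-v[:2])
draw(np.array([[h,h],[h,-h],[-h,-h],[-h,h]])@Ra.T+pc,.045,(0,255,0))
h=.038;draw(np.array([[h,h],[h,-h],[-h,-h],[-h,h]])@Ra.T+pc,.058,(0,255,0))
draw([[-.045,.085],[-.045,.0852]],.072,(255,0,255)); draw([[-.045,.104],[-.045,.1042]],.165,(255,0,255))
cv2.imwrite('pics/ov.png',big)
print("plinth in jig",pc,"dyaw",np.degrees(a))
E
PYTHONPATH=.:$PYTHONPATH python3 /tmp/b.py
```

```text
jig [ 0.61823987 -0.01125401  0.0714255 ] median resid mm 1.6367666804145697
pivot [0.5672886  0.07031785]
seat [ 0.57656602 -0.05935069]
bar [0.57000046 0.03241474]
plinth in jig [-0.09032274 -0.08200923] dyaw 1.3376203389574215
```

View pics/ov.png

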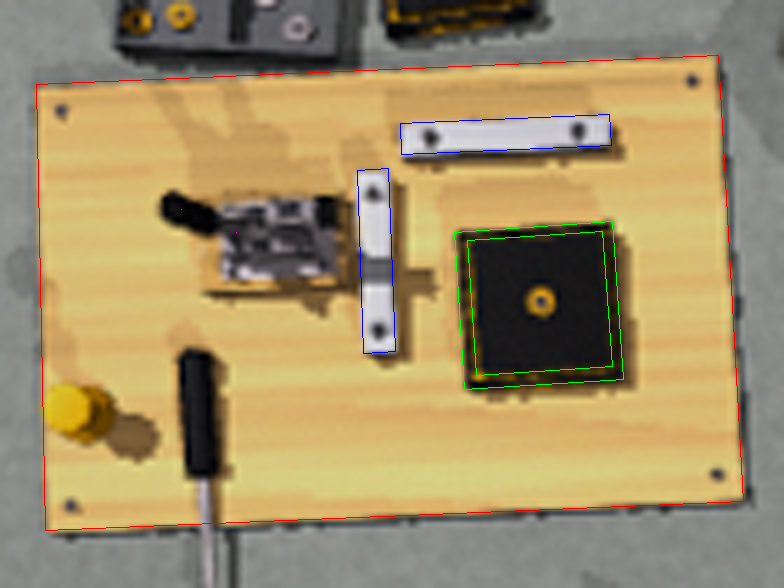

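```bash
cat >> h.py <<'E'
JO=np.array([.61824,-.01125]); JY=.0714
RJ=R.from_euler('z',JY)
def J2W(p): return RJ.apply(p)+[JO[0],JO[1],0]
def W2J(p): return RJ.inv().apply(np.array(p)-[JO[0],JO[1],0])
def ori(yaxis,lean,s=1):
    "tool y along +-jig yaxis ('x'/'y'), fingers pointing down and lean rad toward the push direction"
    z=np.array([np.sin(lean),0,-np.cos(lean)]) if yaxis=='y' else np.array([0,np.sin(lean),-np.cos(lean)])
    y=np.array([0,s,0.]) if yaxis=='y' else np.array([s,0.,0])
    return RJ*R.from_matrix(np.c_[np.cross(y,z),y,z])
def quat(o): x=o.as_quat(); return [float(x[3]),*map(float,x[:3])]
def tcp(tip,o): return (J2W(tip)-r.nose_length*o.apply([0,0,1]))
def tip_now():
    p=telemetry.current_ee_pos(); o=q2R(telemetry.current_tool_rot())
    return W2J(np.array(p)+r.nose_length*o.apply([0,0,1]))
def line(tip,o,vel=.15,guard=None): return r.move_l(tcp(tip,o).tolist(),quat(o),vel=vel,guard=guard)
def stat(s): print(s,"tip mm",(tip_now()*1e3).round(1),"F",np.round(telemetry.current_wrist_force(),1),"t",round(telemetry.current_t(),2))
def best(yaxis,lean,tip):
    c=[]
    for s in (1,-1):
        o=ori(yaxis,lean,s); q=inverse_kinematics(tcp(tip,o).tolist(),quat(o))
        if q is not None: c.append((np.abs(np.array(q)-telemetry.current_joints()).max(),s,o))
    c.sort(key=lambda a:a[0]); print([(round(a[0],2),a[1]) for a in c]); return c[0][2]
E
cat > /tmp/c.py <<'E'
from h import *
print(r.nose_length)
gripper_to(.045)
up=[-.165,-.080,.20]
o=best('y',.26,up)
r.move_to(tcp(up,o).tolist(),quat(o)); stat("above")
line([-.165,-.080,.027],o,.2,guard=10); stat("down")
print(line([-.088,-.080,.027],o,.06,guard=14)); stat("pushed")
E
PYTHONPATH=.:$PYTHONPATH python3 /tmp/c.py
```

```text
0.025
[(np.float64(1.71), -1), (np.float64(2.07), 1)]
above tip mm [-164.8  -79.5  200. ] F [ 0.2  0.1 -0.7] t 4.81
down tip mm [-164.2  -80.3   27.7] F [-0.2  0.2 -0.4] t 5.83
True
pushed tip mm [-99.4 -78.5  25.5] F [-1.3 -0.5  0.4] t 6.88
```

```bash
cat > /tmp/d.py <<'E'
from h import *
print(line([-.088,-.080,.027],ori('y',.26,-1),.03,guard=14)); stat("again x")
o=ori('y',.26,-1)
line([-.135,-.080,.027],o,.2); line([-.135,-.080,.09],o,.25)
e=plinth_pose(J2W([-.045,-.08,0])[:2]); print(e, (W2J([*e[1],0])*1e3).round(1), "dyaw",e[3]-np.degrees(JY))
up=[-.05,-.160,.09]
o=best('x',0.08,up)
r.move_to(tcp(up,o).tolist(),quat(o)); stat("above")
line([-.05,-.160,.027],o,.2,guard=10); stat("down")
print(line([-.05,-.088,.027],o,.06,guard=14)); stat("pushed")
print(line([-.05,-.088,.027],o,.03,guard=14)); stat("pushed2")
E
PYTHONPATH=.:$PYTHONPATH python3 /tmp/d.py
```

```text
True
again x tip mm [-99.4 -78.   24.7] F [-1.4 -0.8  0.7] t 7.14
(np.float64(0.005252337045160679), array([ 0.57753644, -0.0992824 ]), (93.19943237304688, 95.32918548583984), 1.6391202211380005) [-46.9 -84.9   0. ] dyaw -2.4517984360960776
[(np.float64(1.48), 1), (np.float64(1.66), -1)]
above tip mm [ -50.6 -159.6   89.2] F [-0.6 -0.8  0.6] t 9.3
down tip mm [ -50.2 -159.8   27.2] F [-0.7 -0.6  0.8] t 9.77
True
pushed tip mm [-49.6 -99.4  27.4] F [ 0.3 -1.6  0.8] t 10.73
True
pushed2 tip mm [-49.6 -99.4  27.3] F [ 0.2 -1.8  1.5] t 11.04
```

```bash
cat > /tmp/e.py <<'E'
from h import *
o=ori('x',.08,1)
line([-.05,-.13,.027],o,.2); line([-.05,-.13,.09],o,.25)
up=[-.135,-.052,.09]
o=best('y',.3,up)
r.move_to(tcp(up,o).tolist(),quat(o)); stat("above")
line([-.135,-.052,.027],o,.2,guard=10)
print(line([-.088,-.052,.027],o,.05,guard=14)); stat("pushed")
line([-.14,-.052,.027],o,.2); line([-.15,-.1,.20],o,.25)
for c in("top","side"):
    im=vision.snapshot(c);cv2.imwrite(f"pics/{c}2.png",im[:,:,::-1])
    print(c,[(W2J(d["at"])*1e3).round(1).tolist() for d in models.mark_of("plinth",c)[:2]])
a=cv2.imread('pics/top2.png')[150:255,235:375];a=cv2.resize(a,None,fx=4,fy=4,interpolation=2)
b=cv2.imread('pics/side2.png')[170:280,260:400];b=cv2.resize(b,None,fx=4,fy=4,interpolation=2)[:420]
cv2.imwrite('pics/both2.png',cv2.resize(np.hstack([a,b]),(800,300))); stat("end")
E
PYTHONPATH=.:$PYTHONPATH python3 /tmp/e.py
```

```text
[(np.float64(1.46), -1), (np.float64(1.68), 1)]
above tip mm [-134.9  -52.    89.6] F [ 0.2 -1.   0.1] t 13.06
True
pushed tip mm [-99.2 -51.4  26.1] F [-0.3  0.2  1.5] t 14.25
top [[-42.5, -43.9, 18.3], [-147.0, -420.1, -0.7]]
side [[-139.5, -420.0, -1.9], [-44.0, -45.1, 19.8]]
end tip mm [-150.7  -99.2  198.3] F [-0.   1.3 -0.1] t 15.67
```

View pics/both2.png

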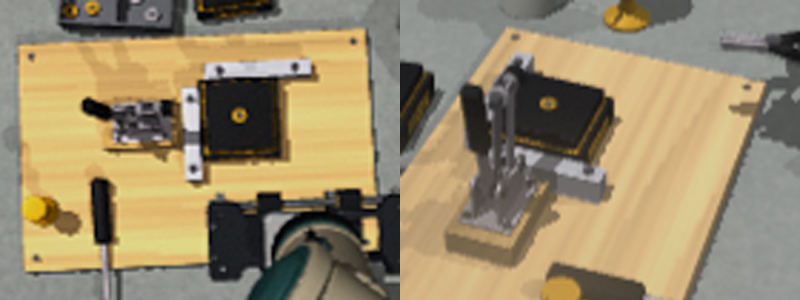

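```bash
cat > /tmp/f.py <<'E'
from h import *
gripper_to(0.0)
up=[-.045,.080,.24]
o=best('x',0,up)
def tipat(deg,h):
    f=np.radians(deg); return [-.045,.085+.095*np.sin(f)-h*np.cos(f)-.009,.072+.095*np.cos(f)+h*np.sin(f)]
path=[tipat(d,.007) for d in (20,30,40,50,60,70,78,84.5)]
assert all(inverse_kinematics(tcp(p,o).tolist(),quat(o)) is not None for p in path)
line([-.15,-.1,.24],ori('y',.3,-1),.25)
r.move_to(tcp(up,o).tolist(),quat(o)); stat("above")
line([-.045,.080,.168],o,.15,guard=8); stat("beside")
for p in path:
    g=line(p,o,.08,guard=25); stat(g)
    if g: break
vision.snapshot("side")
print([(W2J(d["at"])*1e3).round(0).tolist() for d in models.mark_of("handle_grip","side")[:2]])
E
PYTHONPATH=.:$PYTHONPATH python3 /tmp/f.py
```

```text
[(np.float64(0.96), 1)]
above tip mm [-45.9  79.6 238.9] F [-0.2  0.9  0.4] t 17.72
beside tip mm [-44.8  79.1 168.8] F [ 0.4  0.2 -0.1] t 18.35
False tip mm [-44.7 102.6 164.1] F [ 0.5 -1.7  1.7] t 18.78
False tip mm [-45.3 118.  157.4] F [ 0.5 -0.8  2.9] t 19.14
False tip mm [-45.4 131.9 148.9] F [-1.1 -0.7  1.3] t 19.5
False tip mm [-45.3 144.4 138.2] F [-0.9 -0.1  2.2] t 19.86
False tip mm [-45.  154.9 125.5] F [-1.  -0.1  2. ] t 20.22
False tip mm [-44.1 162.8 111.2] F [ 0.5 -1.9  3.6] t 20.57
False tip mm [-45.7 167.7  97.9] F [ 0.8  0.  -0.2] t 20.89
False tip mm [-45.5 169.9  87.5] F [-0.6 -0.2 -0.3] t 21.18
[[-50.0, 179.0, 80.0]]
```

Snapped shut (grip at z≈80, y≈179). Retreat and check.

```bash
cat > /tmp/g.py <<'E'
from h import *
o=ori('x',0,1)
line([-.0455,.170,.20],o,.2)
line([-.17,.26,.24],o,.3); r.hold(.5); stat("away")
for c in("top","side"):
    im=vision.snapshot(c);cv2.imwrite(f"pics/{c}3.png",im[:,:,::-1])
    for t in("plinth","foot_pad","handle_grip","stem","nut_driver"):
        print(c,t,[(W2J(d["at"])*1e3).round(1).tolist() for d in models.mark_of(t,c)[:2]])
a=cv2.imread('pics/top3.png')[150:255,235:375];a=cv2.resize(a,None,fx=4,fy=4,interpolation=2)
b=cv2.imread('pics/side3.png')[170:275,260:400];b=cv2.resize(b,None,fx=4,fy=4,interpolation=2)
cv2.imwrite('pics/both3.png',cv2.resize(np.hstack([a,b]),(800,300)))
E
PYTHONPATH=.:$PYTHONPATH python3 /tmp/g.py
```

```text
away tip mm [-169.7  259.7  239.8] F [0.3 0.1 0.2] t 23.16
top plinth [[-328.6, -138.6, -1.4], [-142.6, -419.5, -1.1]]
top foot_pad [[-33.8, 275.3, 2.7]]
top handle_grip [[-51.1, 180.3, 80.2]]
top stem [[-45.9, 89.6, 72.4], [-133.2, 181.6, 18.8]]
top nut_driver [[-185.7, 116.5, 18.1], [-45.2, -47.1, 20.4]]
side plinth [[-328.6, -140.8, 1.4], [-39.3, -43.8, 19.6]]
side foot_pad []
side handle_grip [[-49.5, 178.8, 76.5], [-38.8, 272.0, 0.3]]
side stem [[-133.4, 175.1, 16.5]]
side nut_driver [[-184.4, 110.2, 20.1]]
```

View pics/both3.png

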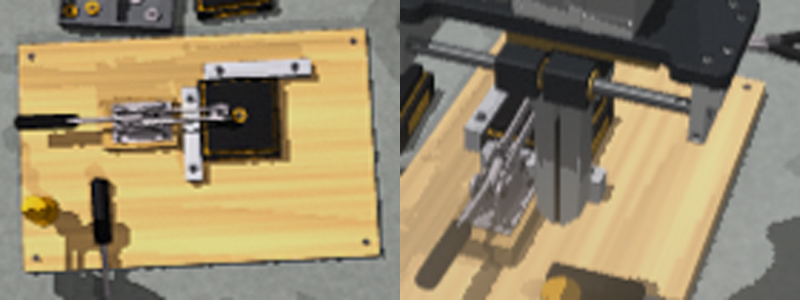

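The top view (left half of the picture) shows the handle flat at (45,122), the bar over the side fence with its foot on the plinth at about (225,115), and the plinth flush in the corner. The stem at (38,208) and the nut driver have not moved.

```bash
python3 -c "
from plant import r
r.sign_off()"
```

```text
the job is handed in; nothing more can be done
```

The plinth is pushed flush against both fences, the toggle clamp has snapped shut with its foot on the plinth, the hand is clear, and the job was handed in at about 23 s of the 64 s allowed.

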